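# Tack-cure a resin pendant under the twist-on hood

### The arm

A 7-joint arm with a two-finger parallel gripper is mounted at the origin on the work surface. World frame = base frame: x ahead of the robot, y to its left, z up, the work surface at z = 0. Lengths are in m, angles in rad, forces in N, time in s.
With the tool pointing down it reaches from about 0.4 to 0.875 m from the base axis. Payload 19.3 kg.
Tool frame: the origin (TCP) lies between the finger pads; the fingertips stand 17 mm ahead of it and the grasp point (between the pads) lies 2 mm behind it; z points along the fingers, x is the direction in which the jaws open and shut, and the axes are right-handed (so a half turn about z gives the same grasp; the last joint's range is limited). The gripper opens to 85 mm and grips with 20 to 120 N. Pads are 22 mm wide; open, the fingers measure 114 mm over their backs; the gripper's body (76 mm by 85 mm) begins 54 mm behind the grasp point. The pads swing forward as they close: fully open they stand 13 mm farther back than shut.
Start: joints at [-1.387, 0.521, -0.036, 1.599, 0.021, 1.021, -0.113], TCP at [0.157, 0.605, 0.248] pointing down, gripper open.
Joint ranges: [-2.91, 2.91], [-0.3, 2.13], [-1.5, 1.42], [0.17, 2.43], [-1.26, 4.41], [0.16, 1.93], [-2.52, 2.52]. Speed limits (rad/s): [1.89, 1.89, 2.39, 2.39, 3.01, 3.01, 3.01].

### API

Orientations are given as [roll, pitch, yaw] about the fixed x, y, z axes, in that order (R = Rz(yaw) Ry(pitch) Rx(roll)).
In Python, from workcell import bot gives the robot as it stands. The module is installed in compiled form; this text tells all that it offers.
- The arm moves only by the tool arm_command, never from a script. Its argument "targets" is a list of rows, each a list of 6 numbers: the shift along the tool's x, y, z in mm, then the turn, a rotation vector about the tool's x, y, z in degrees. In form: [[x, y, z, wx, wy, wz], ...]. A call has 1 to 8 rows; each row shifts and turns the pose as measured when the row begins, along the tool's axes as they then stand; what a row does not reach is not made up. A row lasts 1/10 s, in which the tool goes at most 50 mm and 8.59 degrees, less where a joint would pass 70% of its speed; a pose out of reach is approached as far as the arm can. A call is refused whole if a number of a shift passes 50 or a number of a turn 8.59, either way. A call with a gripper value outside its range is refused whole. "grip" is the opening in per cent of the stroke, from 0 (shut) to 100 (fully open), set as the call begins (left out, the last holds). The fingers move at their own pace and stop on an object; "grip_force" is the grip in N (left out, the last holds). Time passes only in rows, so rows that do not move let the fingers close. It gives the time, the measured TCP pose, the force and the opening at its end, in the units of the state.
- bot.observe(): the state, without advancing time (a new reading comes with each control period).
- bot.grab_frame(name): name is "scene" or "side" or "wrist"; returns a dict with "color" (384x512x3 uint8, red, green, blue), "depth" (384x512 float32, m along the optical axis (not along the pixel's ray), 0 where there is no reading), "fov_y" (degrees; the focal length in pixels is half the picture's height over the tangent of half this angle, whatever the lens; pixels are square), "cx", "cy" (the principal point, pixels), "R" (3x3) and "t" (3): a world point X has camera coordinates R X + t; the wrist camera has in their place "hand_eye" (4x4, takes a point from camera to tool coordinates, whose origin is the TCP and whose axes are the tool frame's). Camera axes: x right, y down, z forward; pixel columns grow to the right and rows downward; lengths in m; the calibration is good to about 2 mm. A picture is of the moment at which its call begins: read the wrist's pose just before it.
- bot.job_done(): hands the job in, once; it reports no verdict.
The state is a dict: "clock": time; "qpos": joint angles; "qd": joint speeds; "joint_efforts": joint torques, N m; "position": TCP position; "tool_rot": TCP orientation; "force": force on the tool from outside, world axes, zero at the start; "moment": the same for the moment, N m; "grip_width": finger opening in m.
Only numpy, scipy, OpenCV 4.12 (cv2) and the standard library are available. Lean on these libraries where they do the work, as an engineer would, in place of code of your own. Each camera call takes 0.05 s, during which the arm holds its last target. There are 200 camera calls.

### The job

Hang the tall rectangular pendant by its eye on the peg of the curing station and let go of it, leaving the other two pendants standing in the display block. Then put the amber hood into the station's bayonet socket, fully down, and turn it clockwise (seen from above) halfway to its lock - the momentary tack position, from which it springs back when released - never as far as the lock click. Finish while still gripping the hood and holding it at that halfway position.

Things in the scene. Friction and masses are not known exactly. Their poses are not given: they have to be found in the camera images.
- tag: The tall rectangular pendant: brass tablet with white inlay, 6 mm thick (x), 30 mm wide (y), 48 mm high (z), plus a round eye on its top edge (65 mm in all); front and back alike, about 60 g. Origin: centre of its bottom edge. It stands upright in one of the three slots of the display block, its lowest 14 mm inside the slot.
- tag_eye (a point): Centre of the hole in the tall pendant's eye, 55 mm above the pendant's origin. The hole is 12 mm in diameter and runs along the pendant's x axis; the eye is 20 mm in outer diameter.
- arch: A shorter pendant with an arched top (30 mm wide, 6 mm thick, 55 mm high with its eye) in another slot; it stays there. Origin: centre of its bottom edge.
- hexagon: A shorter six-sided pendant (41 mm across corners, 6 mm thick, 53 mm high with its eye) in another slot; it stays there. Origin: centre of its bottom edge.
- stand: Black display block fixed to the table, 150 mm (x) by 70 mm (y) by 30 mm high. Three slots side by side at x = -45, 0 and +45 mm, each 7 mm wide (x), 46 mm long (y), 14 mm deep. Origin: centre of its underside. The pendants stand with their x axis along the block's x axis.
- station: White curing station fixed to the table, 176 mm square, its flat top (deck) 45 mm high, with a 30 mm high console on its -x side out to 125 mm. Origin: centre of its underside. On the deck: the bayonet socket ring and, in its middle, a rod of 7 mm diameter at x = +30 mm, whose top (109 mm above the table) carries the peg: straight, 4 mm thick, rising 15 degrees towards -x to its tip.
- peg_tip (a point): Tip of the hanging peg, on the peg's axis, at (-16, 0, 121) mm in the station's frame. In front of it (-x) nothing is higher than the socket ring (61 mm).
- peg_mid (a point): Point on the peg's axis where the eye should hang, at (6, 0, 115) mm in the station's frame, 23 mm inwards of the tip. The hung eye's centre lies 4 mm lower, and the pendant's bottom about 10 mm above the deck.
- socket (a point): Centre of the bayonet socket at deck height; the fully inserted hood's origin lies here; axes as the station's. Aluminium ring, 156 mm outer, 136 mm inner diameter, 16 mm high. Inward lips (122 mm inner diameter, underside 10 mm above the deck) leave three entry gaps, each 22 degrees wide, at 0, 120 and 240 degrees from its x axis. Ring marks: wide = entry, short thin = halfway, long thin = lock.
- hood: Amber see-through hood standing rim down on the table: cylinder of 116 mm diameter, 98 mm high, closed on top, about 0.2 kg. Origin: centre of the rim. Three like lugs outside the rim, 7 mm high, 13 mm wide, reach 65 mm from the axis at 0, 120 and 240 degrees from its x axis. It drops in with lugs over gaps: x axis 0, 120 or 240 degrees from the socket's, within 4 degrees, centred within 2 mm.
- hood_bar (a point): Where to grip the hood: on its axis, 118 mm above its rim, inside the black upright grip bar on its top. The bar lies along the hood's x axis, 52 mm long, 14 mm thick (y), from 98 to 131 mm above the rim.
- interlock (a joint): Steel ring in the socket floor that the hood's lugs push round: 0 at rest, grows (rad) as the hood turns clockwise from above. Value = hood's clockwise turn from exact entry minus 0.09 (free play). A spring turns it back (0.14 N m at 0, 0.18 N m halfway). Sprung balls resist a little from about 0.7, the lock clicks at about 1.05; halfway is 0.52 (hood turned about 35 degrees).
There are look-alikes about, which are no part of the job. Leave any pink or turquoise look-alike of the tag alone. Of the things that look like the hood, the larger one is meant.

How it is judged:
By the outcome, as a careful person would: the job done as asked, in the order asked, and still so for the second after the job is handed in, while the arm keeps its last pose, push and grip.
It also fails if it takes over 67 s, if anything falls off the work surface, if the arm or the gripper's body presses on something with over 40 N, if the wrist force passes 120 N, or if a joint passes its speed limit or range.

## Working session

There is one attempt and no reset: what is moved stays moved. The work goes in short steps, Python scripts to look and compute and a tool call to move; the robot and the scene stay as the last step left them, time stands still between calls to the robot, and variables do not carry over. Pictures are saved under pics/ and viewed, about 8 in all and at most 12, crops included, and the job is handed in when it is done.

Besides the shell and the picture viewer there is one more tool, called as name(argument=value, ...) on one line, values as JSON. arm_command: Moves the arm, as the interface text tells. Its arguments: {"type":"object","properties":{"targets":{"type":"array"},"grip":{"type":"number"},"grip_force":{"type":"number"}},"required":["targets"]}

```bash
mkdir -p pics; cat > h.py <<'E'
import numpy as np, cv2
from workcell import bot
from scipy.spatial.transform import Rotation as Ro
def toolT():
    s=bot.observe(); T=np.eye(4); T[:3,:3]=Ro.from_euler('xyz',s['tool_rot']).as_matrix() if np.ndim(s['tool_rot'])==1 else np.array(s['tool_rot']); T[:3,3]=s['position']; return T
def grab(name):
    T=toolT(); f=bot.grab_frame(name)
    if name=='wrist': W=T@np.array(f['hand_eye'])
    else:
        W=np.eye(4); R=np.array(f['R']); W[:3,:3]=R.T; W[:3,3]=-R.T@np.array(f['t'])
    f['W']=W; f['f']=192/np.tan(np.radians(f['fov_y'])/2); return f
def cloud(f):
    d=f['depth']; v,u=np.mgrid[:384,:512]
    P=np.stack([(u-f['cx'])/f['f']*d,(v-f['cy'])/f['f']*d,d],-1)
    P=P@f['W'][:3,:3].T+f['W'][:3,3]; P[d==0]=np.nan; return P
def rel(pos,rotm):
    """shift in mm and rotvec in deg in the tool frame to reach the world pose"""
    T=toolT(); d=T[:3,:3].T@(np.array(pos)-T[:3,3])*1000
    return d.round(1), np.degrees(Ro.from_matrix(T[:3,:3].T@rotm).as_rotvec()).round(2)
E
python3 - <<'E'
from h import *
print(bot.observe())
ims=[]
for n in ['scene','side','wrist']:
    f=grab(n); np.savez(f'{n}0.npz',**{k:np.array(v) for k,v in f.items()})
    ims.append(f['color'][:,:,::-1]); print(n,f['fov_y'],f['cx'],f['cy'],f['W'].round(3).tolist())
cv2.imwrite('pics/a.png',cv2.resize(np.vstack([np.hstack(ims[:2]),np.hstack([ims[2],ims[2]*0])]),(800,600)))
E
```

```text
{'clock': 0.0, 'qpos': array([-1.38720004,  0.52205215, -0.03633041,  1.60001937,  0.02120952,
        1.02109897, -0.11278524]), 'qd': array([ 4.16774634e-04, -1.25838884e-03, -8.73597867e-05, -1.60578630e-03,
       -1.51434738e-04,  8.50628780e-04,  2.60567930e-05]), 'joint_efforts': array([ 6.39834707e-04, -9.27098966e+01,  1.98011622e+00, -3.69930482e+01,
        1.78173662e-02,  8.23011564e-03, -2.74391931e-05]), 'position': array([0.15687876, 0.60465044, 0.24769785]), 'tool_rot': array([3.14150038e+00, 1.18894874e-03, 1.31701257e+00]), 'force': array([ 0.75106758,  0.86367121, -0.5658153 ]), 'moment': array([ 0.04058913,  0.04522741, -0.03367396]), 'grip_width': 0.08516859113182151}
scene 42.76274155081068 254.3234642597379 196.491901710702 [[0.789, 0.431, -0.439, 0.972], [0.615, -0.568, 0.547, -0.638], [-0.014, -0.701, -0.713, 0.903], [0.0, 0.0, 0.0, 1.0]]
side 45.184411499699394 249.36706096254034 195.1170660651826 [[-0.916, -0.3, 0.267, 0.178], [-0.401, 0.658, -0.637, 0.741], [0.015, -0.691, -0.723, 0.968], [0.0, 0.0, 0.0, 1.0]]
wrist 59.102068035281 254.12775598621417 191.6140120384078 [[0.251, 0.929, 0.271, 0.088], [0.968, -0.241, -0.071, 0.623], [-0.001, 0.281, -0.96, 0.374], [0.0, 0.0, 0.0, 1.0]]
```

View pics/a.png

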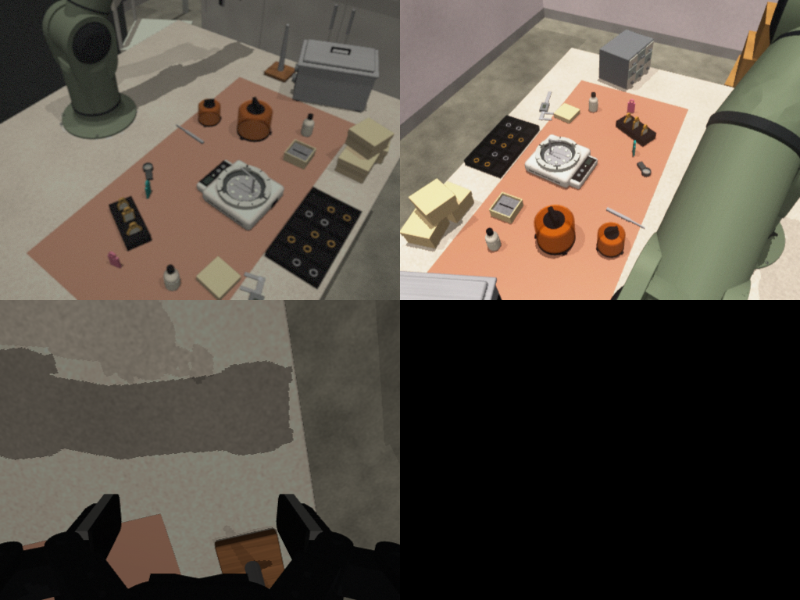

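The images show three areas: the station at scene pixel ~(309,243), the block at ~(166,284), and the large hood at ~(326,151). I'll build a top-down orthophoto and height segments next.

```bash
python3 - <<'E'
from h import *
F={n:dict(np.load(f'{n}0.npz')) for n in ['scene','side']}
def rect(P,m,name,zr):
    q=P[m&(P[...,2]>zr[0])&(P[...,2]<zr[1])]; r=cv2.minAreaRect((q[:,:2]*1000).astype(np.float32)); print(name,len(q),np.round(r[0],1),np.round(r[1],1),round(r[2],1),'z',np.median(q[:,2]).round(4))
for n,f in F.items():
    P=cloud(f)
    for px in {'scene':[(309,243),(166,284),(326,151)],'side':[(715-512,205),(813-512,163),(710-512,293)]}[n]: print(n,px,P[px[1],px[0]].round(3))
    # ortho colour at z ~ any, 1.5mm/px, x 0.2..1.0,y -0.5..0.5
    q=P.reshape(-1,3); c=f['color'].reshape(-1,3)
    ok=np.isfinite(q[:,0])&(q[:,2]>-.01)&(q[:,2]<.2); q,c=q[ok],c[ok]; o=np.argsort(q[:,2]); q,c=q[o],c[o]
    # x right, y up
    iu=((q[:,0]+.1)/.002).astype(int); iv=((.5-q[:,1])/.002).astype(int)
    g=(iu>=0)&(iu<500)&(iv>=0)&(iv<500); I=np.zeros((500,500,3),np.uint8); I[iv[g],iu[g]]=c[g][:,::-1]
    I=cv2.dilate(I,np.ones((2,2)))
    F[n]['I']=I
cv2.imwrite('pics/b.png',cv2.resize(np.hstack([F['scene']['I'],F['side']['I']]),(800,400)))
s=F['scene']['color'][:,:,::-1]; d=F['side']['color'][:,:,::-1]
def crop(im,x,y,w,h): return cv2.resize(im[y:y+h,x:x+w],(400,300),interpolation=cv2.INTER_CUBIC)
cv2.imwrite('pics/c.png',np.vstack([np.hstack([crop(s,235,190,140,105),crop(s,110,230,120,90)]),np.hstack([crop(d,150,160,120,90),crop(d,260,130,100,75)])]))
E
```

```text
scene (309, 243) [ 0.632 -0.022  0.046]
scene (166, 284) [ 0.445 -0.288  0.03 ]
scene (326, 151) [0.522 0.217 0.097]
side (203, 205) [0.619 0.013 0.043]
side (301, 163) [ 0.436 -0.272  0.03 ]
side (198, 293) [0.483 0.289 0.097]
```

View pics/b.png

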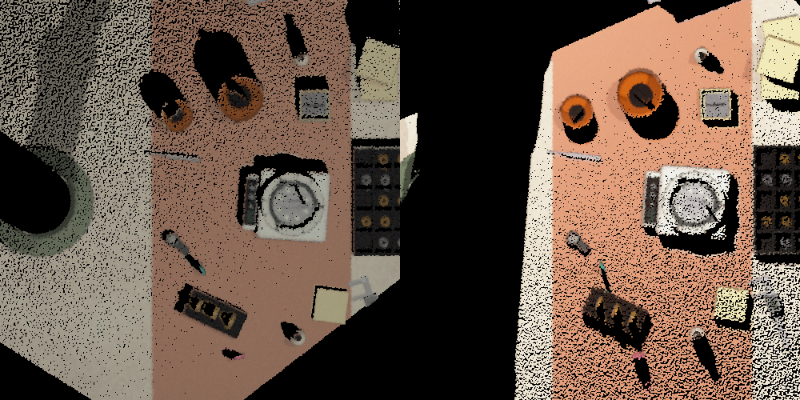

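View pics/c.png

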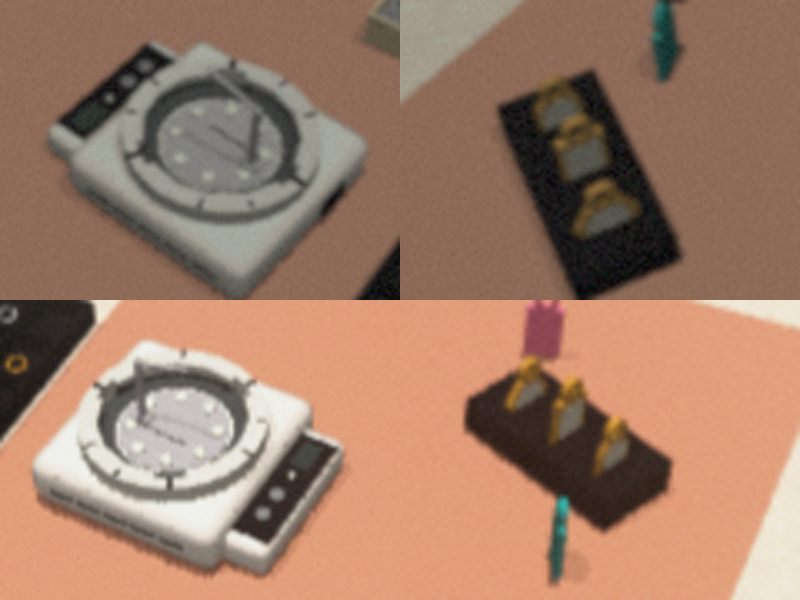

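The tag is the middle pendant and the console is on the world −x side. Next I fit the poses of the station, block and hood.

```bash
python3 - <<'E'
from h import *
from scipy.optimize import least_squares
F={n:dict(np.load(f'{n}0.npz')) for n in ['scene','side']}
for n,f in F.items():
    P=cloud(f); c=f['color'].astype(int)
    near=lambda x,y,r:(np.hypot(P[...,0]-x,P[...,1]-y)<r)
    def rect(m,name,zr):
        q=P[m&(P[...,2]>zr[0])&(P[...,2]<zr[1])]
        r=cv2.minAreaRect((q[:,:2]*1000).astype(np.float32)); print(n,name,len(q),np.round(r[0],1),np.round(r[1],1),round(r[2],1),'z',np.median(q[:,2]).round(4))
        return q
    rect(near(.63,0,.14),'deck',(.041,.049))
    q=P[near(.63,0,.12)&(P[...,2]>.058)&(P[...,2]<.064)]
    s=least_squares(lambda p:np.clip(np.abs(np.hypot(q[:,0]-p[0],q[:,1]-p[1])-.073)-.005,0,1),[q[:,0].mean(),q[:,1].mean()]); print(n,'ring',len(q),s.x.round(4),s.cost)
    q=P[near(.63,0,.08)&(P[...,2]>.07)&(P[...,2]<.14)]; print('peg pts',len(q), q[::max(1,len(q)//12)].round(3).tolist())
    rect(near(.44,-.28,.11),'block',(.026,.034))
    dark=c.sum(-1)<150
    rect(near(.5,.26,.1)&dark,'bar',(.105,.14))
    q=P[near(.5,.26,.1)&(P[...,2]>.094)&(P[...,2]<.101)]
    (cc,r)=cv2.minEnclosingCircle((q[:,:2]*1000).astype(np.float32)); print(n,'hoodtop',len(q),np.round(cc,1),r)
    q=P[near(.44,-.28,.09)&(P[...,2]>.037)]; print('pend',len(q),np.median(q,0),q[:,2].max())
E
```

```text
scene deck 2742 [633.  -12.5] [171.4 170.3] 85.8 z 0.0448
scene ring 1009 [ 0.6308 -0.0107] 0.005397131050300616
peg pts 85 [[0.615, -0.009, 0.119], [0.625, -0.011, 0.119], [0.633, -0.012, 0.118], [0.639, -0.009, 0.114], [0.649, -0.013, 0.113], [0.657, -0.014, 0.114], [0.663, -0.011, 0.11], [0.658, -0.014, 0.098], [0.666, -0.014, 0.101], [0.664, -0.014, 0.093], [0.662, -0.016, 0.083], [0.661, -0.013, 0.073], [0.663, -0.017, 0.071]]
scene block 1389 [ 446.8 -262. ] [118.6 154.2] 64.0 z 0.0295
scene bar 142 [499.7 256.6] [15.  53.6] 52.2 z 0.1231
scene hoodtop 669 [500.2 256.5] 55.201759338378906
pend 448 [ 0.43925823 -0.28371389  0.05274663] 0.08268374439651338
side deck 1594 [631.1  -3.3] [169.2 170.6] 86.7 z 0.0438
side ring 463 [ 0.6297 -0.0053] 0.00527388697310457
peg pts 49 [[0.665, -0.009, 0.107], [0.661, -0.006, 0.108], [0.649, -0.007, 0.111], [0.663, -0.004, 0.105], [0.642, -0.006, 0.112], [0.632, -0.009, 0.114], [0.66, -0.004, 0.102], [0.623, -0.003, 0.119], [0.663, -0.004, 0.098], [0.66, -0.007, 0.092], [0.661, -0.008, 0.083], [0.66, -0.005, 0.079], [0.663, -0.004, 0.071]]
side block 491 [ 446.3 -257.2] [117.3 152. ] 65.0 z 0.0283
side bar 186 [498.6 264.7] [14.3 52.4] 51.8 z 0.1274
side hoodtop 1249 [498.9 264.4] 55.07176208496094
pend 194 [ 0.43699032 -0.27362216  0.0525161 ] 0.07975302987206512
```

arm_command(targets=[[-21,33,-4,0,0,0],[-21,33,-4,0,0,0],[-21,33,-4,0,0,0],[-21,33,-4,0,0,0],[-21,33,-4,0,0,0],[-21,33,-4,0,0,0],[-21,33,-4,0,0,0],[-21,33,-4,0,0,0]])

```text
clock: 0.95
position: [0.3729, 0.3706, 0.2783]
tool_rot: [-3.139, 0.004, 1.326]
force: [1.4, 0.2, -0.4]
grip_width: 0.0851
```

arm_command(targets=[[-20,33,-5,0,0,0],[-20,33,-5,0,0,0],[-20,33,-5,0,0,0],[-20,33,-5,0,0,0],[0,0,0,0,0,0]])

```text
clock: 1.45
position: [0.4884, 0.2509, 0.2994]
tool_rot: [-3.141, 0.005, 1.32]
force: [-1.1, 0.5, -0.1]
grip_width: 0.0854
```

```bash
python3 - <<'E'
from h import *
f=grab('wrist'); P=cloud(f); c=f['color'].astype(int); print(toolT()[:3,3], bot.observe()['qpos'].round(2))
near=np.hypot(P[...,0]-.5,P[...,1]-.26)<.09
dark=c.sum(-1)<150
for nm,m in [('bar',near&dark&(P[...,2]>.12)&(P[...,2]<.14)),('top',near&(P[...,2]>.093)&(P[...,2]<.102))]:
    q=P[m]; 
    if len(q)<20: print(nm,len(q)); continue
    x=(q[:,:2]*1000).astype(np.float32); print(nm,len(q),cv2.minAreaRect(x),cv2.minEnclosingCircle(x),np.median(q[:,2]))
cv2.imwrite('pics/d.png',f['color'][:,:,::-1])
E
```

```text
[0.48677851 0.25286601 0.29901244] [-0.67  0.35  0.1   1.74 -0.04  1.06  0.77]
bar 908 ((501.5033874511719, 262.80267333984375), (14.423676490783691, 51.96989059448242), 51.8497314453125) ((501.3518981933594, 262.67144775390625), 26.121139526367188) 0.13066541762096448
top 8217 ((501.19781494140625, 263.1554260253906), (111.84699249267578, 110.56067657470703), 75.95845794677734) ((501.4696350097656, 263.5077209472656), 56.66388702392578) 0.09824062597672828
```

View pics/d.png

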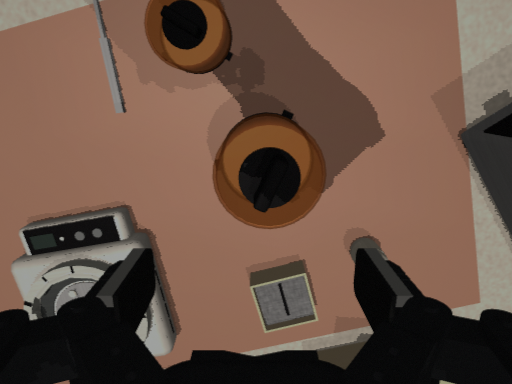

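arm_command(targets=[[-32,25,0,0,0,0],[-32,25,0,0,0,0],[-32,25,0,0,0,0],[-32,25,0,0,0,0],[-32,25,0,0,0,0],[-32,25,0,0,0,0],[-32,25,0,0,0,0],[0,0,0,0,0,0]])

```text
clock: 2.3
position: [0.603, -0.008, 0.2968]
tool_rot: [-3.135, 0.004, 1.335]
force: [-0.2, -0.8, 0.3]
grip_width: 0.0854
```

```bash
python3 - <<'E'
from h import *
f=grab('wrist'); np.savez('st.npz',**{k:np.array(v) for k,v in f.items()}); P=cloud(f); c=f['color'].astype(int); print(toolT()[:3,3])
near=np.hypot(P[...,0]-.63,P[...,1]+.008)<.13
from scipy.optimize import least_squares
q=P[near&(P[...,2]>.058)&(P[...,2]<.064)]
s=least_squares(lambda p:np.clip(np.abs(np.hypot(q[:,0]-p[0],q[:,1]-p[1])-.073)-.005,0,1),[q[:,0].mean(),q[:,1].mean()]); print('ring',len(q),s.x.round(4),s.cost,np.median(q[:,2]))
x=(q[:,:2]*1000).astype(np.float32); print(cv2.minEnclosingCircle(x))
q=P[near&(P[...,2]>.042)&(P[...,2]<.048)]; print('deck',len(q),cv2.minAreaRect((q[:,:2]*1000).astype(np.float32)))
q=P[near&(P[...,2]>.104)&(P[...,2]<.13)]; a,b=np.polyfit(q[:,0],q[:,1],1); print('peg',len(q),a,b,q[:,0].min(),q[:,0].max(),q[np.argmin(q[:,0])],'z fit',np.polyfit(q[:,0],q[:,2],1), 'y@.631',a*.631+b)
# ring ortho, 0.25mm/px
cx,cy=s.x; th=np.radians(np.arange(0,360,.5)); 
pts=np.stack([cx+.073*np.cos(th),cy+.073*np.sin(th),np.full_like(th,.061)],1)
cam=(pts-f['W'][:3,3])@f['W'][:3,:3]; u=cam[:,0]/cam[:,2]*f['f']+f['cx']; v=cam[:,1]/cam[:,2]*f['f']+f['cy']
g=cv2.remap(f['color'].mean(-1).astype(np.float32),u.astype(np.float32)[None],v.astype(np.float32)[None],1)[0]
print('dark deg',[(float(np.degrees(t)),int(x)) for t,x,vv in zip(th,g,v) if x<np.median(g)-40][:80])
cv2.imwrite('pics/e.png',f['color'][:,:,::-1])
E
```

```text
[ 0.60232367 -0.00513682  0.29663855]
ring 5371 [ 0.6341 -0.0067] 0.01799987329884169 0.06103234633802568
((634.835205078125, -6.829893112182617), 78.18603515625)
deck 13433 ((634.0283203125, -6.551780700683594), (168.72718811035156, 168.92874145507812), 85.83006286621094)
peg 205 -0.06595185336931152 0.035149960487316126 0.6164679229323206 0.667244516806802 [ 0.61646792 -0.00569626  0.12414671] z fit [-0.26291283  0.28509495] y@.631 -0.006465658988719439
dark deg [(49.0, 116), (49.5, 60), (50.0, 34), (50.5, 36), (51.0, 64), (51.5, 112), (73.0, 101), (73.5, 102), (74.0, 102), (74.5, 103), (75.0, 103), (75.5, 102), (76.0, 102), (76.5, 101), (77.0, 101), (77.5, 101), (78.0, 101), (78.5, 95), (79.0, 81), (79.5, 57), (80.0, 21), (80.5, 18), (81.0, 27), (81.5, 57), (82.0, 84), (82.5, 96), (83.0, 103), (83.5, 102), (84.0, 102), (84.5, 102), (85.0, 100), (85.5, 99), (86.0, 99), (86.5, 99), (87.0, 100), (87.5, 101), (88.0, 101), (88.5, 100), (89.0, 100), (89.5, 100), (90.0, 101), (90.5, 101), (91.0, 101), (91.5, 100), (92.0, 100), (92.5, 100), (93.0, 99), (93.5, 99), (94.0, 99), (94.5, 100), (95.0, 100), (95.5, 100), (96.00000000000001, 101), (96.5, 102), (97.0, 102), (97.5, 102), (98.0, 102), (98.5, 102), (99.0, 102), (99.5, 102), (100.0, 102), (100.50000000000001, 102), (101.0, 102), (101.5, 102), (102.0, 101), (102.5, 101), (103.0, 101), (103.5, 102), (104.0, 103), (104.5, 104), (105.00000000000001, 105), (105.5, 104), (106.0, 103), (106.5, 103), (107.0, 103), (107.5, 101), (108.0, 100), (108.5, 100), (109.0, 101), (109.50000000000001, 102)]
```

View pics/e.png

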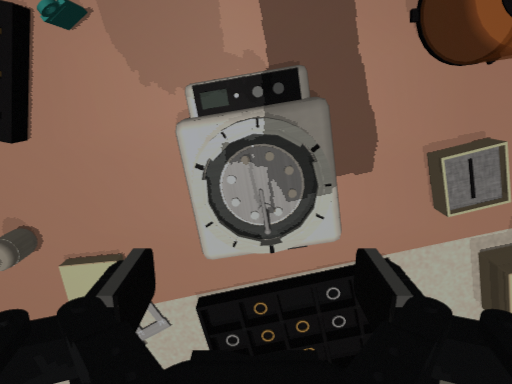

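arm_command(targets=[[-38,-13,0,0,0,0],[-38,-13,0,0,0,0],[-38,-13,0,0,0,0],[-38,-13,0,0,0,0],[-38,-13,0,0,0,0],[-38,-13,0,0,0,0],[-38,-13,0,0,0,5],[0,0,2,0,0,5]])

```text
clock: 3.15
position: [0.4488, -0.2372, 0.2935]
tool_rot: [-3.13, -0.001, 1.179]
force: [1.0, 0.9, 0.4]
grip_width: 0.0852
```

arm_command(targets=[[0,0,20,0,0,0],[0,0,0,0,0,0]])

```text
clock: 3.35
position: [0.4487, -0.2349, 0.2731]
tool_rot: [-3.13, -0.002, 1.177]
force: [-0.4, 0.4, -0.5]
grip_width: 0.0855
```

```bash
python3 - <<'E'
from h import *
f=grab('wrist'); np.savez('bl.npz',**{k:np.array(v) for k,v in f.items()}); P=cloud(f); c=f['color'].astype(int); s=bot.observe(); print(s['position'],s['tool_rot'],s['qpos'].round(2))
near=np.hypot(P[...,0]-.44,P[...,1]+.28)<.1
q=P[near&(P[...,2]>.027)&(P[...,2]<.033)]; r=cv2.minAreaRect((q[:,:2]*1000).astype(np.float32)); print('block',len(q),r,np.median(q[:,2]))
m=near&(P[...,2]>.05)&(P[...,2]<.1); n,lab=cv2.connectedComponents(m.astype(np.uint8))
for i in range(1,n):
    q=P[lab==i]
    if len(q)>40: v,u=np.nonzero(lab==i); print(i,len(q),'px',u.mean(),v.mean(),cv2.minAreaRect((q[:,:2]*1000).astype(np.float32)),'zmax',np.percentile(q[:,2],98))
cv2.imwrite('pics/f.png',f['color'][:,:,::-1])
E
```

```text
[ 0.44945245 -0.23496497  0.27437349] [-3.13177738e+00 -2.48773241e-03  1.17750857e+00] [ 0.13  0.32  0.3   1.88 -0.12  0.97  1.66]
block 7052 ((438.4740295410156, -279.0218811035156), (70.23085021972656, 150.5504608154297), 64.89718627929688) 0.030079726355475123
1 181 px 211.2596685082873 130.11049723756906 ((397.71038818359375, -258.8830871582031), (22.40724754333496, 6.404308319091797), 65.46160888671875) zmax 0.07155358316686121
3 337 px 211.25816023738872 175.22848664688428 ((438.96533203125, -276.8210144042969), (29.673851013183594, 6.940220355987549), 64.91741180419922) zmax 0.08129172014113906
4 216 px 209.76388888888889 215.25462962962962 ((479.1141662597656, -297.6881103515625), (22.919479370117188, 6.850353717803955), 65.97382354736328) zmax 0.06949554845584888
```

View pics/f.png

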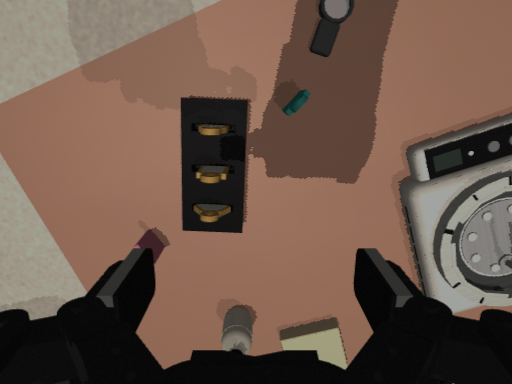

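```bash
python3 - <<'E'
from h import *
R=(Ro.from_euler('z',64.9,degrees=True)*Ro.from_euler('x',180,degrees=True)).as_matrix()
print(rel([.439,-.277,.12],R))
E
```

```text
(array([-43.2,   8. , 154.2]), array([-0.57, -0.13,  2.57]))
```

arm_command(targets=[[-21,4,10,-0.5,0,2.5],[-21,4,30,0,0,0],[0,0,38,0,0,0],[0,0,38,0,0,0],[0,0,36,0,0,0],[0,0,0,0,0,0]], grip=65)

```text
clock: 4.0
position: [0.4471, -0.272, 0.1232]
tool_rot: [3.134, -0.006, 1.146]
force: [0.2, -0.1, 1.9]
grip_width: 0.0554
```

```bash
python3 - <<'E'
from h import *
R=(Ro.from_euler('z',64.9,degrees=True)*Ro.from_euler('x',180,degrees=True)).as_matrix()
print(rel([.439,-.277,.052],R))
f=grab('wrist');P=cloud(f)
near=np.hypot(P[...,0]-.439,P[...,1]+.277)<.03
q=P[near&(P[...,2]>.05)&(P[...,2]<.1)]; print(len(q),cv2.minAreaRect((q[:,:2]*1000).astype(np.float32)),q[:,2].max())
E
```

```text
(array([-8.4, -5.9, 71.1]), array([ 0.42, -0.36,  0.76]))
1262 ((439.13323974609375, -277.18994140625), (29.865108489990234, 7.354124069213867), 64.5155029296875) 0.08215388475427135
```

arm_command(targets=[[-8,-6,0,0.4,-0.3,0.8],[0,0,30,0,0,0],[0,0,0,0,0,0]])

```text
clock: 4.35
position: [0.4417, -0.2786, 0.101]
tool_rot: [3.132, -0.001, 1.132]
force: [-0.6, 0.2, 0.1]
grip_width: 0.0555
```

```bash
python3 - <<'E'
from h import *
R=(Ro.from_euler('z',64.9,degrees=True)*Ro.from_euler('x',180,degrees=True)).as_matrix()
print(rel([.439,-.277,.052],R))
E
```

```text
(array([ 0.3, -3.6, 48.9]), array([ 0.54, -0.05, -0.05]))
```

arm_command(targets=[[0,-4,15,0.5,0,0],[0,-1,15,0,0,0],[0,0,12,0,0,0],[0,0,6,0,0,0]])

```text
clock: 4.75
position: [0.4398, -0.2783, 0.0579]
tool_rot: [3.133, -0.001, 1.131]
force: [-0.6, 0.5, -0.4]
grip_width: 0.0556
```

```bash
python3 - <<'E'
from h import *
R=(Ro.from_euler('z',64.9,degrees=True)*Ro.from_euler('x',180,degrees=True)).as_matrix()
print(rel([.439,-.277,.052],R))
E
```

```text
(array([ 0.8, -1.3,  5.9]), array([ 0.46, -0.04, -0.09]))
```

arm_command(targets=[[1,-2,5,0.5,0,0],[0,0,3,0,0,0],[0,0,0,0,0,0]])

```text
clock: 5.05
position: [0.4385, -0.2766, 0.0498]
tool_rot: [-3.14, -0.001, 1.131]
force: [0.5, -0.3, -0.2]
grip_width: 0.0555
```

arm_command(targets=[[0,0,0,0,0,0],[0,0,0,0,0,0],[0,0,0,0,0,0],[0,0,0,0,0,0],[0,0,0,0,0,0]], grip=0, grip_force=50)

```text
clock: 5.55
position: [0.439, -0.2769, 0.0509]
tool_rot: [-3.142, -0.001, 1.131]
force: [0.2, 0.5, -0.2]
grip_width: 0.0289
```

arm_command(targets=[[0,0,-6,0,0,0],[0,0,-10,0,0,0],[0,0,-15,0,0,0],[0,0,-25,0,0,0],[0,0,-35,0,0,0],[0,0,-40,0,0,0],[0,0,-30,0,0,0],[0,0,0,0,0,0]])

```text
clock: 6.35
position: [0.4379, -0.2771, 0.2227]
tool_rot: [3.141, -0.001, 1.13]
force: [0.7, -1.0, -1.6]
grip_width: 0.0289
```

arm_command(targets=[[39,3,0,0,0,0],[39,3,0,0,0,0],[39,3,0,0,0,0],[39,3,0,0,0,0],[39,3,0,0,0,0],[39,3,0,0,0,0],[39,3,0,0,0,0],[10,0,0,0,0,-7]])

```text
clock: 7.15
position: [0.581, -0.0228, 0.2265]
tool_rot: [3.138, -0.001, 1.245]
force: [-1.4, 0.3, -1.7]
grip_width: 0.0289
```

arm_command(targets=[[0,0,0,0,0,-7],[0,0,0,0,0,-7],[0,0,0,0,0,0]])

```text
clock: 7.45
position: [0.581, -0.0194, 0.2262]
tool_rot: [3.139, -0.0, 1.506]
force: [-0.5, -0.1, 0.2]
grip_width: 0.0291
```

```bash
cat >> h.py <<'E'
C=np.array([.6345,-.0067]); PSI=-4.2
def st(x,y=0): a=np.radians(PSI); return C+np.array([x*np.cos(a)-y*np.sin(a),x*np.sin(a)+y*np.cos(a)])
def down(yaw): return (Ro.from_euler('z',yaw,degrees=True)*Ro.from_euler('x',180,degrees=True)).as_matrix()
E
python3 - <<'E'
from h import *
print(rel([*st(-.045),.115],down(85.8)))
f=grab('wrist'); P=cloud(f); T=toolT(); 
L=(P-T[:3,3])@T[:3,:3]*1000
m=(np.abs(L[...,0])<25)&(np.abs(L[...,1])<20)&(L[...,2]>-50)&(L[...,2]<60)
q=L[m]; print(len(q), np.percentile(q,[2,50,98],0).round(1))
g=grab('side'); 
cv2.imwrite('pics/g.png',np.hstack([cv2.resize(f['color'][200:384,150:380,::-1],(400,320)),cv2.resize(g['color'][100:240,130:305,::-1],(400,320))]))
E
```

```text
(array([ 16.5,   7.3, 111.2]), array([ 0.16, -0.01,  0.52]))
11450 [[-23.6 -15.2 -47.4]
 [  0.3  -2.2 -14.9]
 [ 23.8   7.2  29.1]]
```

View pics/g.png

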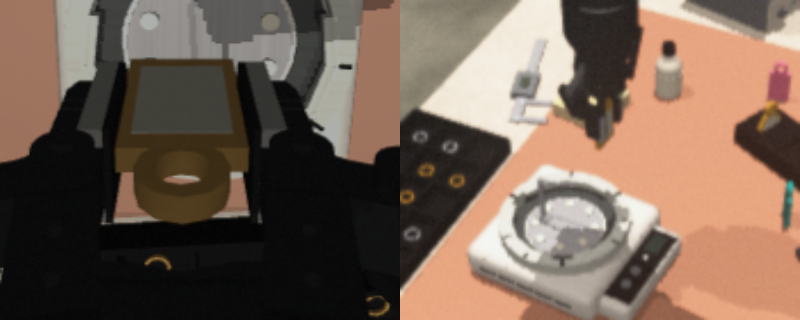

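The tag sits upright and centred in the jaws, with its eye clear between the fingers. I'll measure its exact pose in the tool frame.

```bash
python3 - <<'E'
from h import *
f=grab('wrist'); P=cloud(f); T=toolT(); L=(P-T[:3,3])@T[:3,:3]*1000
m=(np.abs(L[...,0])<12)&(np.abs(L[...,1]+2)<8)&(L[...,2]>-35)&(L[...,2]<45); q=L[m]
for z in range(-35,45,4):
    k=q[(q[:,2]>=z)&(q[:,2]<z+4)]
    if len(k)>3: print(z,len(k),np.median(k[:,1]).round(2),k[:,0].min().round(1),k[:,0].max().round(1))
k=q[(q[:,2]>-8)&(q[:,2]<30)]; print('slope dy/dz',np.polyfit(k[:,2],k[:,1],1),'dy/dx',np.polyfit(k[:,0],k[:,1],1), 'zmax',np.percentile(q[:,2],99))
e=q[q[:,2]<-13]; print('eye x',e[:,0].mean(),np.percentile(e[:,0],[1,99]),'zmin',np.percentile(e[:,2],1))
E
```

```text
-35 20 -0.13 -0.7 3.2
-31 842 0.35 -6.9 8.7
-27 359 -1.44 -8.6 10.1
-23 190 -1.67 -9.2 10.7
-19 437 -0.62 -8.5 11.0
-15 610 -1.38 -12.0 12.0
-11 400 -1.85 -12.0 12.0
-7 292 -2.2 -12.0 11.9
-3 281 -2.2 -11.9 11.8
1 256 -2.23 -12.0 12.0
5 236 -2.18 -11.9 12.0
9 220 -2.22 -12.0 11.8
13 215 -2.21 -11.7 12.0
17 183 -2.26 -12.0 11.9
21 181 -2.19 -11.9 12.0
25 136 -2.22 -11.7 11.9
29 144 -1.9 -11.9 11.7
33 37 -1.77 -11.7 11.8
slope dy/dz [-1.11330347e-03 -2.18682709e+00] dy/dx [-0.00559533 -2.19574377] zmax 32.713654373129096
eye x 0.4574811964977089 [-11.4400386   11.46267338] zmin -30.968193442906017
```

```bash
cat >> h.py <<'E'
EYE=np.array([.0007,.001,-.021])
def eyeto(x,z,y=0): R=down(90+PSI); return rel(np.array([*st(x,y),z])-R@EYE,R)
E
python3 -c "
from h import *
print(eyeto(-.045,.150))"
```

```text
(array([16.4,  6.2, 97.3]), array([0.17, 0.  , 0.12]))
```

arm_command(targets=[[8,3,20,0,0,0],[8,3,35,0,0,0],[2,1,30,0,0,0],[0,0,14,0,0,0],[0,0,0,0,0,0]])

```text
clock: 8.1
position: [0.5904, -0.0034, 0.1253]
tool_rot: [3.136, 0.001, 1.482]
force: [0.1, 0.4, 0.6]
grip_width: 0.0288
```

```bash
python3 - <<'E'
from h import *
print(eyeto(-.045,.150),eyeto(-.040,.1274))
f=grab('wrist'); P=cloud(f); T=toolT(); L=(P-T[:3,3])@T[:3,:3]*1000
# peg points
m=(np.abs(L[...,0])<14)&(L[...,1]>15)&(L[...,1]<90)&(P[...,2]>.1)&(P[...,2]<.14)
q=L[m]; print(len(q)); 
if len(q)>5:
    print('peg x vs y',np.polyfit(q[:,1],q[:,0],1),'z',np.polyfit(q[:,1],q[:,2],1),'y range',q[:,1].min(),q[:,1].max())
    for y in range(15,90,6):
        k=q[(q[:,1]>=y)&(q[:,1]<y+6)]
        if len(k): print(y,len(k),np.median(k,0).round(1))
    w=P[m]; print('world tip',w[np.argmin(w[:,0])])
cv2.imwrite('pics/h.png',cv2.resize(f['color'][150:384,130:390,::-1],(780,702))[:600])
E
```

```text
(array([-0.8, -1.8, -3.7]), array([ 0.34,  0.05, -0.88])) (array([-0.7,  3.1, 19. ]), array([ 0.34,  0.05, -0.88]))
227
peg x vs y [ 0.01392769 -0.38381446] z [ 0.28159202 -4.06554049] y range 29.577697489828573 51.64067079806025
27 32 [ 0.  31.6  4.6]
33 71 [ 0.  35.9  6.2]
39 67 [ 0.5 42.2  7.7]
45 56 [ 0.5 48.1  9.3]
51 1 [-1.5 51.6 12.1]
world tip [ 0.62021438 -0.00686178  0.12335992]
```

View pics/h.png

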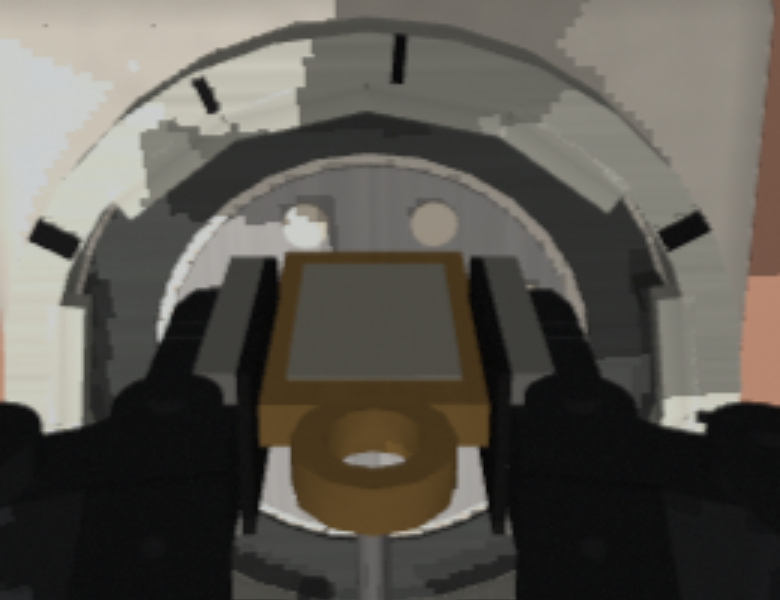

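arm_command(targets=[[-1,2,10,0.3,0,-0.9],[0,1,9,0,0,0],[0,0,2,0,0,0],[0,0,0,0,0,0]])

```text
clock: 8.55
position: [0.5954, -0.0054, 0.1063]
tool_rot: [3.137, 0.001, 1.496]
force: [0.2, -0.7, -0.4]
grip_width: 0.029
```

```bash
cat > pg.py <<'E'
from h import *
print(eyeto(-.016,.121),eyeto(.006,.115))
f=grab('wrist'); P=cloud(f); T=toolT(); L=(P-T[:3,3])@T[:3,:3]*1000
m=(np.abs(L[...,0])<6)&(L[...,1]>10)&(L[...,1]<90)&(P[...,2]>.1)&(P[...,2]<.14)&(f['color'].max(-1).astype(int)-f['color'].min(-1)<40)
q=L[m]; print(len(q))
for y in range(9,70,3):
    k=q[(q[:,1]>=y)&(q[:,1]<y+3)]
    if len(k): print(y,len(k),np.median(k,0).round(1),'ztop',k[:,2].min().round(1),'x',k[:,0].min().round(1),k[:,0].max().round(1))
E
python3 pg.py
```

```text
(array([ 0.9, 22.1,  6.4]), array([ 0.28,  0.03, -0.08])) (array([ 0.9, 44.1, 12.5]), array([ 0.28,  0.03, -0.08]))
174
18 2 [ -0.1  20.6 -15.9] ztop -16.2 x -0.3 0.1
21 83 [  1.2  22.6 -15.5] ztop -17.3 x -0.7 2.8
24 46 [  0.9  25.4 -15.6] ztop -16.6 x -0.7 2.8
27 40 [  0.9  28.3 -14.8] ztop -15.8 x -0.7 2.9
30 3 [ -0.7  30.5 -13.1] ztop -13.2 x -0.7 -0.3
```

arm_command(targets=[[0.6,6,1.7,0.2,0,0],[0,6,1.7,0,0,0],[0,6,1.7,0,0,0],[0,4,1.3,0,0,0],[0,0,0,0,0,0]])

```text
clock: 9.1
position: [0.6203, -0.0064, 0.1005]
tool_rot: [3.139, 0.0, 1.496]
force: [0.2, -0.4, -1.8]
grip_width: 0.0291
```

```bash
python3 pg.py
```

```text
(array([ 0.1, -2.8,  0.5]), array([ 0.17,  0.01, -0.09])) (array([ 0.1, 19.2,  6.6]), array([ 0.17,  0.01, -0.09]))
292
12 14 [ -0.   14.3 -18.5] ztop -19.3 x -1.4 1.6
15 57 [  0.5  16.4 -17.3] ztop -18.9 x -1.4 2.4
18 59 [  0.5  19.7 -16.6] ztop -17.6 x -1.4 2.5
21 51 [  0.5  22.6 -15.6] ztop -16.7 x -1.5 2.5
24 46 [  0.5  25.5 -14.7] ztop -16.2 x -1.5 2.5
27 42 [  0.7  28.5 -13.9] ztop -15.1 x -1.1 2.5
30 15 [  0.5  30.4 -13.5] ztop -14.0 x -1.1 2.1
39 5 [ 2.8 41.8  0.1] ztop -0.6 x -1.7 3.2
42 3 [-1.7 42.3  0.3] ztop -0.0 x -2.2 2.8
```

arm_command(targets=[[0,5,1.5,0.1,0,0],[0,5,1.5,0,0,0],[0,5,1.4,0,0,0],[0,4,1.3,0,0,0],[0,0,0,0,0,0]])

```text
clock: 9.65
position: [0.6405, -0.008, 0.0944]
tool_rot: [3.141, 0.0, 1.496]
force: [0.9, -0.5, -1.4]
grip_width: 0.0289
```

```bash
python3 -c "
from h import *
print(eyeto(.006,.115),bot.observe()['force'])"
```

```text
(array([ 0.1, -1.1,  0.4]), array([ 0.05,  0.01, -0.09])) [ 0.88203058 -0.45020094 -1.37140346]
```

Now I lower it about 4 mm until it rests on the peg, watching the force.

arm_command(targets=[[0,0,2,0,0,0],[0,0,2,0,0,0],[0,0,1,0,0,0],[0,0,0,0,0,0]])

```text
clock: 10.05
position: [0.6408, -0.008, 0.0899]
tool_rot: [3.14, -0.0, 1.496]
force: [-0.7, 0.0, 3.0]
grip_width: 0.029
```

```bash
python3 -c "
from h import *
print(eyeto(.006,.111),bot.observe()['force'])"
```

```text
(array([ 0.1, -1.4, -0.1]), array([ 0.12, -0.  , -0.1 ])) [-0.65870202  0.0181886   3.0218328 ]
```

arm_command(targets=[[0,0,0,0,0,0],[0,0,0,0,0,0],[0,0,0,0,0,0],[0,0,0,0,0,0],[0,0,-5,0,0,0],[0,0,-15,0,0,0],[0,0,-30,0,0,0],[0,0,-40,0,0,0]], grip=65)

```text
clock: 10.85
position: [0.6379, -0.0079, 0.1798]
tool_rot: [-3.136, 0.001, 1.496]
force: [0.5, 0.2, 0.5]
grip_width: 0.0556
```

arm_command(targets=[[0,-20,-40,0,0,0],[0,-20,-40,0,0,0],[0,0,0,0,0,0]], grip=100)

```text
clock: 11.15
position: [0.5987, -0.0053, 0.2714]
tool_rot: [3.139, -0.0, 1.495]
force: [-0.2, 0.4, 0.3]
grip_width: 0.0855
```

```bash
python3 - <<'E'
from h import *
f=grab('wrist'); P=cloud(f); s=grab('scene')
m=(np.hypot(P[...,0]-C[0],P[...,1]-C[1])<.05)&(P[...,2]>.055)&(P[...,2]<.13)
c=f['color'].astype(int); br=m&(c[...,0]-c[...,2]>35)
q=P[br]; l=(q[:,:2]-C)@np.array([[np.cos(np.radians(PSI)),-np.sin(np.radians(PSI))],[np.sin(np.radians(PSI)),np.cos(np.radians(PSI))]])
print(bot.observe()['position'],len(q),np.percentile(l*1000,[2,50,98],0).round(1),np.percentile(q[:,2],[2,50,98]))
cv2.imwrite('pics/i.png',np.hstack([cv2.resize(f['color'][90:300,150:400,::-1],(400,336)),cv2.resize(s['color'][180:300,230:373,::-1],(400,336))]))
E
```

```text
[ 0.59863964 -0.00510104  0.2670878 ] 384 [[  1.3 -14.7]
 [  4.6   0.1]
 [ 10.   13.1]] [0.0667096  0.10821468 0.12115347]
```

View pics/i.png

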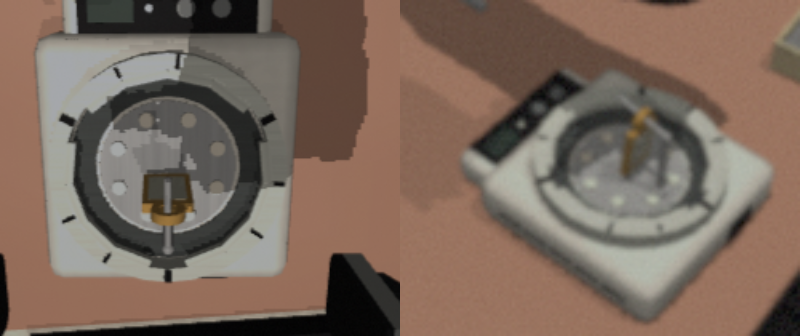

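arm_command(targets=[[37,-17,0,0,0,0],[37,-17,0,0,0,0],[37,-17,0,0,0,0],[37,-17,0,0,0,0],[37,-17,0,0,0,0],[37,-17,0,0,0,0],[30,-12,0,0,0,0],[0,0,0,0,0,8.5]])

```text
clock: 12.05
position: [0.4995, 0.2628, 0.2615]
tool_rot: [-3.133, 0.007, 1.343]
force: [0.1, -0.5, -0.5]
grip_width: 0.0853
```

arm_command(targets=[[0,0,0,0,0,8.5],[0,0,0,0,0,8.5],[0,0,0,0,0,8],[0,0,0,0,0,0]])

```text
clock: 12.45
position: [0.4981, 0.2643, 0.2581]
tool_rot: [-3.135, 0.017, 0.892]
force: [-0.2, -0.3, 0.0]
grip_width: 0.0854
```

```bash
python3 - <<'E'
from h import *
f=grab('wrist'); P=cloud(f); c=f['color'].astype(int); print(toolT()[:3,3], bot.observe()['qpos'].round(2))
near=np.hypot(P[...,0]-.5014,P[...,1]-.263)<.09
x=None
q=P[near&(c.sum(-1)<150)&(P[...,2]>.12)&(P[...,2]<.14)]; r=cv2.minAreaRect((q[:,:2]*1000).astype(np.float32)); print(len(q),r)
q=P[near&(P[...,2]>.093)&(P[...,2]<.102)]; print(cv2.minEnclosingCircle((q[:,:2]*1000).astype(np.float32)))
# lugs: points near table radius 60..68
rr=np.hypot(P[...,0]-.5014,P[...,1]-.263); k=P[(rr>.061)&(rr<.068)&(P[...,2]>.003)&(P[...,2]<.012)]; a=np.degrees(np.arctan2(k[:,1]-.263,k[:,0]-.5014)); print('lug angles',np.histogram(a,36,(-180,180)))
print(rel([.5014,.2631,.2],down(51.8)))
E
```

```text
[0.49805548 0.26430725 0.25810367] [-0.78  0.43  0.25  1.75 -0.13  0.99  0.42]
1146 ((501.1531982421875, 263.21978759765625), (13.722777366638184, 50.8989143371582), 51.60011672973633)
((501.5633544921875, 262.7492980957031), 56.36309814453125)
lug angles (array([ 0,  0,  0,  0,  0,  0,  0,  0,  0,  0,  0,  0,  0,  0,  0,  0,  0,
        0,  0,  0,  0,  0,  0,  0,  0,  0,  0,  0,  0,  0,  0, 16, 32,  0,
        0,  0]), array([-180., -170., -160., -150., -140., -130., -120., -110., -100.,
        -90.,  -80.,  -70.,  -60.,  -50.,  -40.,  -30.,  -20.,  -10.,
          0.,   10.,   20.,   30.,   40.,   50.,   60.,   70.,   80.,
         90.,  100.,  110.,  120.,  130.,  140.,  150.,  160.,  170.,
        180.]))
(array([ 2.1,  3.7, 58.1]), array([-0.36,  0.97, -0.41]))
```

arm_command(targets=[[2,3,20,-0.4,1,-0.4],[0,1,30,0,0,0],[0,0,15,0,0,0],[0,0,0,0,0,0]])

```text
clock: 12.9
position: [0.5026, 0.2632, 0.1903]
tool_rot: [3.141, -0.001, 0.924]
force: [0.9, 0.9, 1.8]
grip_width: 0.0856
```

```bash
python3 -c "
from h import *
print(rel([.5014,.263,.119],down(51.7)))"
```

```text
(array([-0.9, -0.9, 71.3]), array([ 0.03, -0.04,  1.22]))
```

arm_command(targets=[[-0.5,-0.5,20,0,0,1.2],[0,0,20,0,0,0],[0,0,15,0,0,0],[0,0,8,0,0,0],[0,0,4,0,0,0],[0,0,0,0,0,0]], grip=50)

```text
clock: 13.5
position: [0.5038, 0.2637, 0.1243]
tool_rot: [3.141, -0.003, 0.917]
force: [0.9, 0.4, 0.1]
grip_width: 0.0428
```

```bash
python3 -c "
from h import *
print(rel([.5014,.263,.119],down(51.7)))"
```

```text
(array([-2. , -1.5,  5.3]), array([ 0.02, -0.19,  0.83]))
```

arm_command(targets=[[-2,-1.5,3,0,0,0.8],[-0.5,-0.5,2,0,0,0.4],[0,0,1,0,0,0],[0,0,0,0,0,0]])

```text
clock: 13.9
position: [0.5012, 0.2633, 0.1199]
tool_rot: [3.141, -0.006, 0.895]
force: [-0.2, 0.3, -0.1]
grip_width: 0.0426
```

arm_command(targets=[[0,0,0,0,0,0],[0,0,0,0,0,0],[0,0,0,0,0,0],[0,0,0,0,0,0],[0,0,0,0,0,0],[0,0,0,0,0,0]], grip=0, grip_force=80)

```text
clock: 14.5
position: [0.5011, 0.2633, 0.1199]
tool_rot: [3.141, -0.005, 0.895]
force: [-0.1, -0.0, -1.9]
grip_width: 0.0131
```

```bash
python3 -c "
from h import *
print(rel([.5014,.263,.119],down(51.7)),bot.observe()['moment'])"
```

```text
(array([-0. ,  0.5,  0.9]), array([ 0.05, -0.31, -0.4 ])) [-0.0360612   0.01538169 -0.01639164]
```

arm_command(targets=[[0,0,-8,0,0,0],[0,0,-20,0,0,0],[0,0,-30,0,0,0],[0,0,-35,0,0,0],[0,0,-40,0,0,0],[0,0,-40,0,0,0],[0,0,-10,0,0,0]])

```text
clock: 15.2
position: [0.4992, 0.2614, 0.3112]
tool_rot: [3.141, -0.002, 0.894]
force: [-0.2, -0.8, -2.3]
grip_width: 0.0126
```

arm_command(targets=[[0,0,0,0,0,5],[0,0,0,0,0,7],[0,0,0,0,0,7],[0,0,0,0,0,5],[0,0,0,0,0,0]])

```text
clock: 15.7
position: [0.499, 0.261, 0.3142]
tool_rot: [-3.14, -0.005, 0.459]
force: [0.4, 0.3, -2.6]
grip_width: 0.0129
```

```bash
python3 -c "
from h import *
print(toolT()[:3,3],bot.observe()['tool_rot'],rel([*C,.29],down(25.8)),bot.observe()['force'],bot.observe()['moment'])"
```

```text
[0.49897855 0.26095518 0.31421009] [-3.13958042 -0.00544739  0.45945002] (array([  2.6, 300. ,  23.6]), array([-0.12, -0.31,  0.52])) [ 0.40729763  0.32856334 -2.57554212] [-0.01903542  0.01017063  0.00130381]
```

arm_command(targets=[[0,20,0,0,0,0],[0,40,0,0,0,0],[0,45,0,0,0,0],[0,45,0,0,0,0],[0,45,0,0,0,0],[0,40,0,0,0,0],[0,30,0,0,0,0],[0,15,0,0,0,0]])

```text
clock: 16.5
position: [0.6282, 0.0053, 0.3115]
tool_rot: [-3.138, -0.002, 0.493]
force: [-0.1, 0.7, -2.7]
grip_width: 0.0126
```

```bash
cat > hd.py <<'E'
from h import *
import sys
# hood axis in tool coordinates
HX=np.array([0,.0005,0]); 
z=float(sys.argv[1]); yaw=float(sys.argv[2]); R=down(yaw)
s=bot.observe(); print(s['position'],np.degrees(s['tool_rot'][2]),rel(np.array([*C,z])-R@HX,R),s['force'].round(1),s['moment'].round(3),s['qpos'].round(2))
E
python3 hd.py .27 25.8
```

```text
[0.62816024 0.00532168 0.31150279] 28.237345421524928 (array([-0.2, 13.3, 41.5]), array([-0.23, -0.12,  2.44])) [-0.1  0.7 -2.7] [-0.012  0.054 -0.036] [-0.37  0.5   0.41  1.53 -0.22  1.16  0.58]
```

arm_command(targets=[[0,7,0,-0.2,0,1.2],[0,6,5,0,0,1.2],[0,1,10,0,0,0.2],[0,0,0,0,0,0]])

```text
clock: 16.9
position: [0.6344, -0.0084, 0.2941]
tool_rot: [-3.141, -0.0, 0.447]
force: [-1.0, 0.9, -1.7]
grip_width: 0.0129
```

```bash
python3 hd.py .20 25.8
```

```text
[ 0.63442061 -0.00844066  0.29412959] 25.63308364187284 (array([ 0.8, -1.9, 94.1]), array([-0.06, -0.02, -0.17])) [-1.   0.9 -1.7] [0.047 0.008 0.013] [-0.35  0.53  0.42  1.54 -0.23  1.13  0.56]
```

arm_command(targets=[[0.8,-1.5,15,0,0,0],[0,0,25,0,0,0],[0,0,25,0,0,0],[0,0,15,0,0,0],[0,0,8,0,0,0],[0,0,0,0,0,0]])

```text
clock: 17.5
position: [0.6333, 0.0006, 0.2028]
tool_rot: [-3.138, -0.001, 0.458]
force: [-0.6, 0.1, -1.0]
grip_width: 0.0128
```

```bash
python3 hd.py .19 25.8; python3 - <<'E'
from h import *
f=grab('wrist'); s=grab('side'); np.savez('hd.npz',**{k:np.array(v) for k,v in f.items()})
cv2.imwrite('pics/j.png',np.hstack([cv2.resize(f['color'][:,:,::-1],(480,360)),cv2.resize(s['color'][150:270,150:256,::-1],(318,360))]))
E
```

```text
[6.33253802e-01 5.97692893e-04 2.02763685e-01] 26.233717481642984 (array([-2.1,  6.6, 12.7]), array([-0.2 , -0.07,  0.43])) [-0.6  0.1 -1. ] [-0.014  0.007 -0.037] [-0.34  0.62  0.38  1.64 -0.27  0.94  0.59]
```

View pics/j.png

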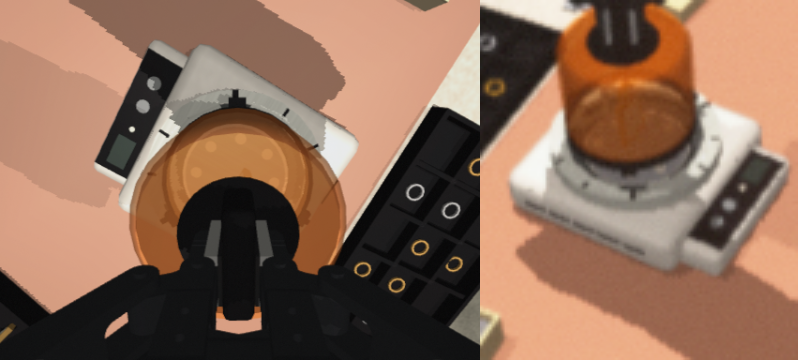

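arm_command(targets=[[-1.5,4,0,-0.2,0,0.4],[-0.7,2.5,0,0,0,0],[0,0,0,0,0,0]])

```text
clock: 17.9
position: [0.6358, -0.0072, 0.2065]
tool_rot: [3.139, -0.006, 0.45]
force: [0.5, 0.8, -1.4]
grip_width: 0.0123
```

```bash
python3 hd.py .19 25.8
```

```text
[ 0.63582135 -0.00716394  0.20646797] 25.777659121511785 (array([-1.1, -1.5, 16.5]), array([ 0.13, -0.34, -0.02])) [ 0.5  0.8 -1.4] [-0.043  0.011  0.002] [-0.33  0.61  0.39  1.63 -0.27  0.94  0.6 ]
```

arm_command(targets=[[-1,-1,3,0,0,0],[0,0,4,0,0,0],[0,0,4,0,0,0],[0,0,4,0,0,0],[0,0,0,0,0,0]])

```text
clock: 18.4
position: [0.6345, -0.0067, 0.1904]
tool_rot: [3.139, -0.006, 0.45]
force: [-0.4, -0.3, -2.2]
grip_width: 0.0128
```

```bash
python3 hd.py .185 25.8
```

```text
[ 0.63451279 -0.00668643  0.19042769] 25.768857611458557 (array([-0.1, -0.5,  5.4]), array([ 0.13, -0.37, -0.03])) [-0.4 -0.3 -2.2] [-0.03   0.035 -0.024] [-0.33  0.63  0.38  1.65 -0.28  0.91  0.6 ]
```

arm_command(targets=[[0,-0.5,3,0,-0.3,0],[0,0,3,0,0,0],[0,0,3,0,0,0],[0,0,3,0,0,0]])

```text
clock: 18.8
position: [0.6345, -0.0061, 0.1776]
tool_rot: [3.139, -0.001, 0.45]
force: [0.1, 0.4, -3.1]
grip_width: 0.0124
```

```bash
python3 hd.py .165 25.8
```

```text
[ 0.63450434 -0.00613428  0.1775872 ] 25.77206116150777 (array([-0.3, -0. , 12.6]), array([ 0.13, -0.06, -0.03])) [ 0.1  0.4 -3.1] [0.027 0.043 0.062] [-0.33  0.65  0.37  1.65 -0.28  0.89  0.6 ]
```

arm_command(targets=[[-0.2,0,3,0,0,0],[0,0,3,0,0,0],[0,0,3,0,0,0],[0,0,2,0,0,0],[0,0,1,0,0,0]])

```text
clock: 19.3
position: [0.6342, -0.0067, 0.1649]
tool_rot: [3.139, -0.001, 0.449]
force: [-11.4, -0.1, 25.2]
grip_width: 0.0124
```

```bash
python3 hd.py .165 25.8
```

```text
[ 0.63415667 -0.00667668  0.1649003 ] 25.752829192209003 (array([ 0.3, -0.3, -0.1]), array([ 0.13, -0.04, -0.05])) [-11.4  -0.1  25.2] [0.129 2.239 0.037] [-0.32  0.66  0.37  1.66 -0.29  0.87  0.61]
```

arm_command(targets=[[0,0,-0.7,0,0,0],[0,0,0,0,0,0]])

```text
clock: 19.5
position: [0.6343, -0.0068, 0.1659]
tool_rot: [3.139, -0.001, 0.449]
force: [-0.6, -0.6, -3.2]
grip_width: 0.0127
```

```bash
python3 hd.py .165 25.8
```

```text
[ 0.63426576 -0.0068299   0.1659076 ] 25.739148010265943 (array([ 0.3, -0.5,  0.9]), array([ 0.14, -0.06, -0.06])) [-0.6 -0.6 -3.2] [ 0.001 -0.039 -0.002] [-0.32  0.66  0.37  1.66 -0.29  0.87  0.61]
```

arm_command(targets=[[0,0,0.5,0,0,0],[0,0,0.3,0,0,4],[0,0,0,0,0,4],[0,0,0,0,0,4],[0,0,0,0,0,4],[0,0,0,0,0,0]], grip_force=100)

```text
clock: 20.1
position: [0.6346, -0.0065, 0.1651]
tool_rot: [3.14, -0.003, 0.161]
force: [-0.7, -0.4, 0.3]
grip_width: 0.0125
```

```bash
python3 hd.py .165 -9.15
```

```text
[ 0.6345728  -0.00645748  0.16506171] 9.229449371780655 (array([ 0. , -0.2,  0.1]), array([ 0.08, -0.16, 18.38])) [-0.7 -0.4  0.3] [-0.096  0.102  0.077] [-0.37  0.68  0.44  1.67 -0.35  0.88  0.38]
```

arm_command(targets=[[0,0,0.3,0,0,4],[0,0,0,0,0,4],[0,0,0,0,0,4],[0,0,0,0,0,3],[0,0,0,0,0,1.5],[0,0,0,0,0,0]])

```text
clock: 20.7
position: [0.635, -0.0063, 0.165]
tool_rot: [3.14, -0.004, -0.123]
force: [-1.4, -0.4, 1.3]
grip_width: 0.0122
```

```bash
python3 hd.py .165 -9.15
```

```text
[ 0.63496141 -0.00631885  0.16504906] -7.062719104338739 (array([-0.4, -0.1,  0. ]), array([ 0.06, -0.22,  2.09])) [-1.4 -0.4  1.3] [-0.144  0.09   0.14 ] [-0.42  0.69  0.52  1.67 -0.42  0.89  0.15]
```

arm_command(targets=[[0,0,0.2,0,0,1.4],[0,0,0,0,0,0.7],[0,0,0,0,0,0],[0,0,0,0,0,0]])

```text
clock: 21.1
position: [0.635, -0.0063, 0.165]
tool_rot: [3.141, -0.004, -0.159]
force: [-0.3, -0.4, 1.6]
grip_width: 0.0121
```

```bash
python3 hd.py .165 -9.15; python3 - <<'E'
from h import *
f=grab('wrist'); s=grab('scene'); d=grab('side')
P=cloud(f); c=f['color'].astype(int); T=toolT(); L=(P-T[:3,3])@T[:3,:3]*1000
# bar top/ends in tool frame: z between -14 and 17, |x|<12
m=(np.abs(L[...,0])<10)&(L[...,1]<-13)&(L[...,1]>-30)&(L[...,2]>-15)&(L[...,2]<14); q=L[m]
print(len(q),'bar near end: x by y')
for y in range(-30,-13,3):
    k=q[(q[:,1]>=y)&(q[:,1]<y+3)]
    if len(k)>5: print(y,len(k),np.percentile(k[:,0],[2,50,98]).round(1),np.median(k[:,2]).round(1))
def crop(i,x,y,w,h): return cv2.resize(i['color'][y:y+h,x:x+w,::-1],(400,300),interpolation=cv2.INTER_CUBIC)
cv2.imwrite('pics/k.png',np.vstack([np.hstack([cv2.resize(f['color'][60:300,100:420,::-1],(400,300)),crop(d,150,160,120,90)]),np.hstack([crop(s,235,190,140,105),crop(s,110,230,120,90)])]))
E
```

```text
[ 0.63501541 -0.00633387  0.16500716] -9.082542885960473 (array([-0.5, -0.1,  0. ]), array([ 0.05, -0.23,  0.07])) [-0.3 -0.4  1.6] [-0.01   0.104  0.144] [-0.42  0.7   0.53  1.67 -0.43  0.89  0.12]
1862 bar near end: x by y
-27 813 [-5.6  0.6  6.6] -2.2
-24 328 [-6.3  0.6  7.3] -10.9
-21 270 [-6.   0.6  7.3] -11.1
-18 275 [-6.2  0.6  7.4] -11.1
-15 176 [-6.   0.6  7.4] -11.1
```

View pics/k.png

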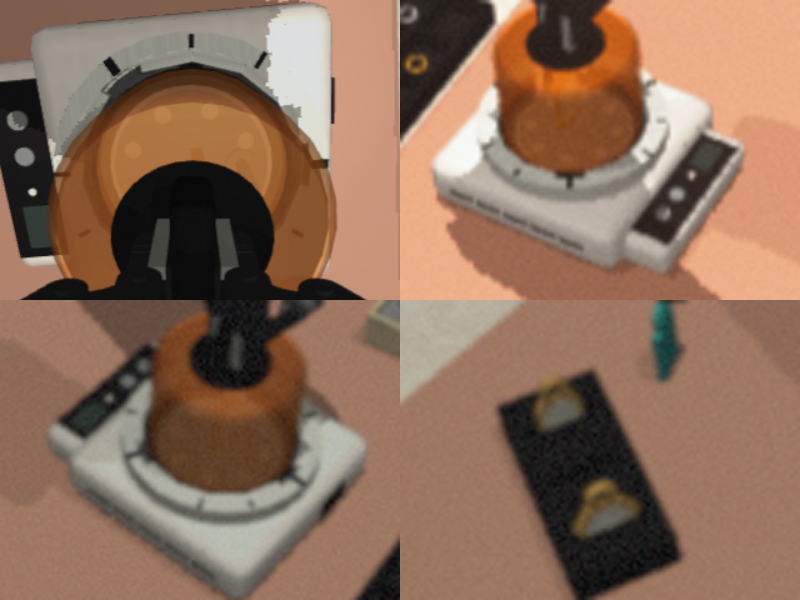

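```bash
python3 - <<'E'
from h import *
d=grab('side'); s=grab('scene')
def crop(i,x,y,w,h): return cv2.resize(cv2.convertScaleAbs(i['color'][y:y+h,x:x+w,::-1],alpha=1.5),(400,400),interpolation=cv2.INTER_CUBIC)
cv2.imwrite('pics/l.png',np.hstack([crop(d,175,170,50,50),crop(s,285,205,60,60)]))
E
python3 hd.py .165 -9.15
```

```text
[ 0.6350167  -0.00633723  0.16500711] -9.099951350813276 (array([-0.5, -0.1,  0. ]), array([ 0.04, -0.23,  0.05])) [-0.9 -0.6  1.6] [-0.081  0.15   0.175] [-0.42  0.7   0.53  1.67 -0.43  0.89  0.12]
```

View pics/l.png

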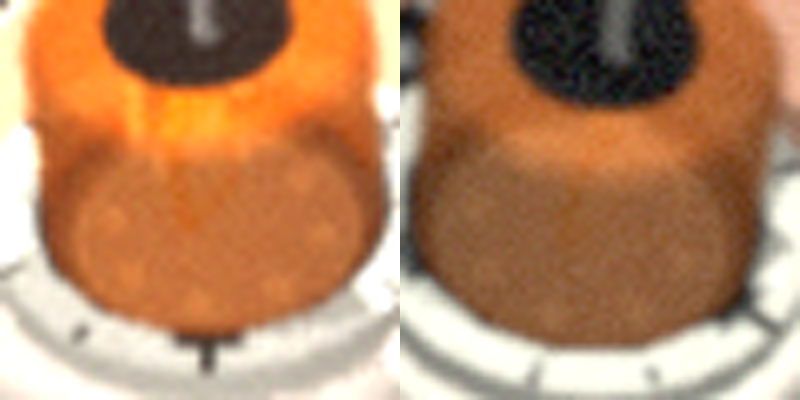

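The floor under the hood is clear and faint upright shapes show at the peg. The pose is steady at a 34.9° turn with a 0.14–0.18 N m reaction, so I'm handing in.

```bash
python3 -c "
from workcell import bot
print(bot.job_done())"
```

```text
the job is handed in; nothing more can be done
None
```

The job was handed in at about 21 s, with the tag hung on the peg and the arm still gripping the hood at the halfway position.

- **Tag:** It was lifted from the middle slot, hung by its eye and released. It measured about 5 mm inwards of the socket centre line (the peg_mid point is 6 mm), with its bottom about 22 mm above the deck in that reading. The arch and the hexagon still stand in the block.
- **Hood:** It went in with its lugs over the gaps and touched down at rim height 45 mm. That touch-down briefly read 25 N and 2.2 N m, and I eased it off at once. I then turned it about 34.9° clockwise, which puts the interlock at about 0.52 by calculation, well short of the lock click.
- **Last checks:** The tool was at the seated height and steady at −9.1° yaw. The vertical force was about 1.6 N and the spring moment 0.14–0.18 N m, as expected at halfway. The bar lay parallel to the pads, so it had not slipped, and it lined up with the halfway mark.
- **Not fully confirmed:** Through the amber hood the tag shows only faintly in the last pictures. It looked upright, with nothing lying on the floor under the hood. None of the checks failed.

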